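Bring the jar to the front of the condiment turntable

ROBOT

A 6-joint arm with a two-finger parallel gripper is mounted at the origin on a cart in front of the work surface, level with it; the furniture and walls round the work are solid. World frame = base frame: x ahead of the robot, y to its left, z up, the work surface at z = 0. Lengths are in m, angles in rad, forces in N, time in s.
With the tool pointing down it reaches from about 0.325 to 0.9 m from the base axis. Payload 6.1 kg.
Tool frame: the origin (TCP) lies midway between the tips of the shut fingers; the grasp point (between the pads) lies 19 mm behind it; z points along the fingers, y is the line along which they close (so a half turn about z gives the same grasp; the last joint's range is limited). The gripper opens to 87 mm and grips with 3 to 60 N. Pads are 19 mm wide; open, the fingers measure 117 mm over their backs; the gripper's body (75 mm by 190 mm) begins 51 mm behind the grasp point.
Start: joints at [-1.393, 0.22, 1.526, -0, 1.395, -0.126], TCP at [0.187, -0.596, 0.223] pointing down, gripper open.
Joint ranges: [-2.98, 2.98], [-0.91, 2.08], [0.09, 2.57], [-1.24, 4.39], [0.2, 2.65], [-2.68, 2.68]. Speed limits (rad/s): [2.57, 2.57, 3.01, 3.14, 3.14, 3.14].

INTERFACE

Orientations are given as a unit quaternion [w, x, y, z].
In Python, from bench import r gives the robot as it stands. The module is installed in compiled form; this text tells all that it offers.
- The arm moves only by the tool step_arm, never from a script. Its argument "series" is text: rows parted by semicolons, each of 6 numbers parted by spaces: the shift along the tool's x, y, z normalised to -1 to 1, where 1 is 0.2 m, then the turn, a rotation vector about the tool's x, y, z normalised to -1 to 1, where 1 is pi/4 rad. In form: dx dy dz ax ay az; .... A call has exactly 8 rows; each row is the pose to reach, as a shift and turn from the pose commanded when the call began, along the tool's axes at that moment; what a row does not reach only later rows make up. A row lasts 1/12 s, in which the tool goes at most 41.7 mm and 7.16 degrees, less where a joint would pass 70% of its speed; a pose out of reach is approached as far as the arm can. A call with a number of a shift or a turn outside -1 to 1 is refused whole. A call with a gripper value outside its range is refused whole. "claw" is the finger opening in mm, from 0 to 87, set as the call begins (left out, the last holds). The fingers move at their own pace and stop on an object; the grip force is fixed at half the most. Time passes only in rows, so rows that repeat a pose let the fingers close, or fill a call up. It gives the time, the measured TCP pose, the force, the opening and the grip force at its end, in the units of the state.
- r.get_state(): the state, without advancing time (a new reading comes with each control period).
- r.capture(name): name is "scene" or "side" or "wrist"; returns the picture (400x640x3 uint8, blue, green, red); there is no depth.
- r.camera_info(name): a dict with "mtx" (3x3 intrinsics, pixels), "extrinsics" (4x4, takes a point from camera to world coordinates); the wrist camera has in their place "mount" (4x4, takes a point from camera to tool coordinates, whose origin is the TCP and whose axes are the flange's). Camera axes: x right, y down, z forward; pixel columns grow to the right and rows downward; lengths in m; the calibration is good to about 2 mm. A picture is of the moment at which its call begins: read the wrist's pose just before it. camera_info takes no time and is no camera call.
- r.sign_off(): hands the job in; it is judged then, once.
Trained networks look in the newest picture that a camera, given by its name, has taken for a name from the list of things; names that differ only in an ending like _2 or _b are one class to them, and where a whole thing is asked for, a point or a joint stands for the part that bears it (a point fixed in the world has none). Each returns a list of dicts, best first, with "confidence" (0 to 1); they miss things now and then, are a little off and sometimes report something else, mostly with a low value. They report only what shows in the picture. A call takes as long as a camera call. They do not tell look-alikes from the thing itself.
- r.find_in(camera, query): "xyz" ([x, y, z] in m, in world coordinates, good to about 4 mm: the middle of the surface that is visible of it).
- r.masks_of(camera, query): "mask" (400x640 bool, what is visible of it).
The state is a dict: "time_s": time; "joints": joint angles; "qd": joint speeds; "joint_torque": joint torques, N m; "eef_pos": TCP position; "tcp_rot": TCP orientation; "contact_force": force on the tool from outside, world axes, zero at the start; "ft_torque": the same for the moment, N m; "finger_gap": opening from 0.0 (shut) to 1.0 (fully open); "grasp_force": force on a finger pad.
Only numpy, scipy, OpenCV 4.12 (cv2) and the standard library are available. Lean on these libraries where they do the work, as an engineer would, in place of code of your own. Each camera call takes 0.05 s, during which the arm holds its last target. There are 200 camera calls.

TASK

Spin the wooden turntable by pushing the pegs on its rim with your fingertips until the small white-capped jar stands at the front, right in line with the red pointer on the foot, then leave the turntable at rest and move clear of it. Do not touch, lift or knock anything that stands on the turntable (jar, cup, garlic, little dish), let the jar ride along in its place, and leave the other things on the worktop alone.

Things in the scene. Friction and masses are not known exactly. Their poses are not given: they have to be found in the camera images.
- turntable: Wooden turntable, origin on its vertical axis under the disc (z = 0.014): disc of radius 125 mm, top at z = 0.030. Turns either way without stops and stays where it is left (about 0.5 N at the rim moves it). Eight round upright pegs, 12 mm thick with 15 mm balls on top (to z = 0.0875), stand on the rim 115 mm from the axis, 45 degrees apart, the first 22.5 degrees from its own x axis
- jar_place (a point): Point on the turntable's top that turns with it, on the turntable's own -x axis, 62 mm from the axis, in angle half-way between two rim pegs: where the jar stands and shall stay
- jar_mid (a point): Middle (half-way up) of the small clear jar with pale contents, a label and a white cap, 46 mm wide, 72 mm tall, loose on the turntable 62 mm from its axis; its top at z = 0.102. Its z axis points up
- foot: Fixed dark round foot below the turntable, origin under its centre on the worktop, on the turntable's axis. A red pointer stands up at its front, in the direction of the foot's own -x axis (roughly toward the robot), 22 mm wide, just outside the disc at 130 to 141 mm from the axis, top at z = 0.030
- front_spot (a point): Fixed point at the height of the turntable's top (z = 0.030), 62 mm from the axis toward the red pointer: where the jar shall come to stand. (A wall cabinet hangs over the back of the worktop, from z = 0.54 up and beyond about x = 0.62, so push on the near half of the rim to keep the arm clear of it)
- cup: Small espresso cup, 65 x 92 x 49 mm, loose on the turntable about 58 mm from its axis, opposite the jar; origin under it; z up
- garlic: Garlic bulb, 60 mm wide, 58 mm tall, loose on the turntable 60 mm from its axis, a quarter turn from the jar on either side; origin under it; z up
- dish: Little cream dish, 44 mm wide, 20 mm tall, loose on the turntable 60 mm from its axis, a quarter turn from the jar, opposite the garlic; origin under it; z up
- tumbler: Clear tumbler 76 mm wide, 86 mm tall, on the worktop to the right; origin under it; bystander
- peeler: Yellow-handled peeler, 170 x 25 x 18 mm, lying on the worktop to the left; bystander
- tin_pelati: Food tin 76 mm wide, 58 mm tall, at the back; bystander
- lemon: Lemon on the chopping board at the left; bystander
Things that resemble listed ones, but are neither listed nor needed, are in the scene too. Leave any blue or green look-alike of the part that bears jar_mid alone.

How it is judged:
On the way:
1. the fingers push the turntable (contact force between the fingers and turntable above 0.2 N), for 0.05 s.
At the end, for the whole second after the job is handed in: The jar stands upright within 14 mm (horizontally) of the front spot at the red pointer and within 12 mm of its place on the turntable; the turntable is at rest; jar, cup, garlic and dish stand upright on it where they were (horizontal distance between jar_mid and front_spot below 0.014 m and horizontal distance between jar_mid and jar_place below 0.012 m and angular speed of turntable below 0.05 rad/s and height (world z) of jar_mid between 0.06 and 0.072 m and angle between each of jar_mid, cup, garlic, dish's own z axis and vertical below 0.25 rad and horizontal distance between cup and turntable between 0.04 and 0.08 m and height (world z) of cup between 0.02 and 0.042 m and horizontal distance between garlic and turntable between 0.04 and 0.08 m and height (world z) of garlic between 0.02 and 0.042 m and horizontal distance between dish and turntable between 0.04 and 0.08 m and height (world z) of dish between 0.02 and 0.042 m); the robot touches nothing.
It fails at once if something standing on the turntable is touched by the robot (contact force between any of the fingers, the arm and jar above 0.5 N or contact force between any of the fingers, the arm and cup above 0.5 N or contact force between any of the fingers, the arm and garlic above 0.5 N or contact force between any of the fingers, the arm and dish above 0.5 N).
It fails at once if something standing on the turntable is lifted or tipped (height (world z) of jar_mid above 0.085 m or height (world z) of any of cup, garlic, dish above 0.05 m or angle between any of jar_mid, cup, garlic, dish's own z axis and vertical above 0.6 rad).
It fails at once if the jar slides out of its place on the turntable (horizontal distance between jar_mid and jar_place above 0.015 m).
It fails at once if a thing standing round the turntable is pushed away (distance of any of tumbler, peeler, tin_pelati, lemon from where it was at the start of the episode above 0.02 m).
It also fails if it takes over 72 s, if anything falls off the work surface, if the arm or the gripper's body presses on something with over 40 N, if the wrist force passes 120 N, or if a joint passes its speed limit or range.

## Working session

There is one attempt and no reset: what is moved stays moved. The work goes in short steps, Python scripts to look and compute and a tool call to move; the robot and the scene stay as the last step left them, time stands still between calls to the robot, and variables do not carry over. Pictures are saved under pics/ and viewed, at most 10 in all, crops included, and the job is handed in when it is done.

Besides the shell and the picture viewer there is one more tool, called after "Request:" as name(argument=value, ...) on one line, values as JSON. step_arm: Moves the arm, as the interface text tells. Its arguments: {"type":"object","properties":{"series":{"type":"string"},"claw":{"type":"number"}},"required":["series"]}

```bash
mkdir -p pics; python3 - <<'E'
from bench import r
import cv2
s=r.get_state();print(s['eef_pos'],s['tcp_rot'],s['time_s'])
for c in ['scene','side']:
    cv2.imwrite(f'pics/{c}0.png',r.capture(c))
    for q in ['turntable','jar_mid','foot','cup','garlic','dish','tumbler','peeler','tin_pelati']:
        print(c,q,[(d['xyz'].round(3) if hasattr(d['xyz'],'round') else [round(v,3) for v in d['xyz']],round(d['confidence'],2)) for d in r.find_in(c,q)[:3]])
E
```

```text
[ 0.18685263 -0.59575904  0.22143364] [-9.78299917e-04  9.88484908e-01  1.51316322e-01 -1.77535311e-05] 0.0
scene turntable [([0.538, -0.209, 0.032], 0.79)]
scene jar_mid [([0.461, 0.022, 0.059], 0.96), ([0.503, -0.202, 0.042], 0.73), ([0.537, -0.143, 0.094], 0.67)]
scene foot [([0.425, -0.164, 0.025], 0.51)]
scene cup [([0.576, -0.228, 0.063], 0.58)]
scene garlic [([0.613, -0.184, 0.068], 0.79)]
scene dish [([0.5, -0.202, 0.042], 0.81)]
scene tumbler [([0.525, -0.429, 0.048], 0.66)]
scene peeler []
scene tin_pelati [([0.786, -0.027, 0.059], 0.9)]
side turntable [([0.522, -0.198, 0.031], 0.59)]
side jar_mid [([0.532, 0.034, 0.054], 0.73), ([0.527, -0.138, 0.084], 0.59), ([0.448, 0.026, 0.054], 0.52)]
side foot [([0.425, -0.165, 0.023], 0.64)]
side cup [([0.588, -0.244, 0.067], 0.65)]
side garlic [([0.602, -0.178, 0.067], 0.67)]
side dish [([0.507, -0.21, 0.042], 0.58)]
side tumbler [([0.51, -0.434, 0.057], 0.77)]
side peeler []
side tin_pelati []
```

View pics/scene0.png

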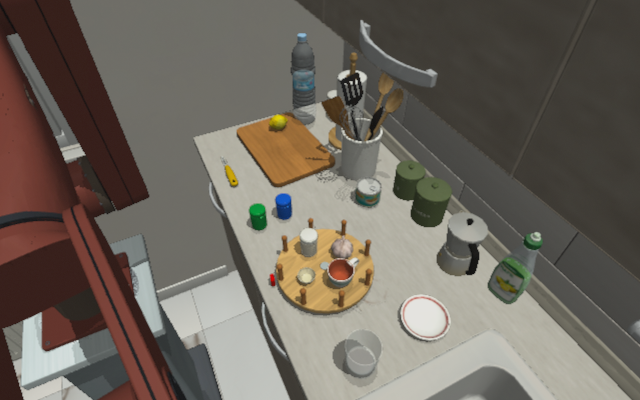

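View pics/side0.png

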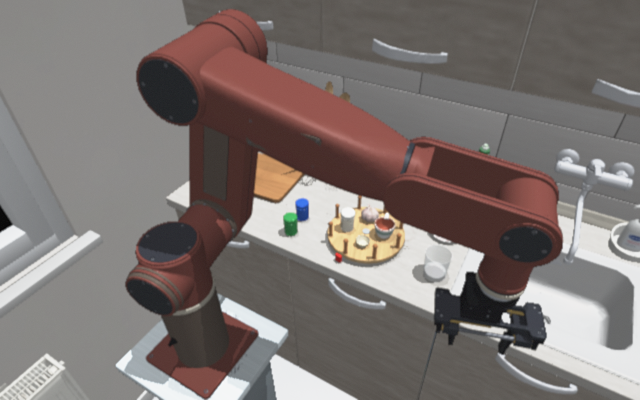

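The scene picture shows the jar (308,242), garlic (343,247), cup (340,272), dish (305,277), red pointer (272,280) and eight peg balls. I'll fit the axis and angle from the pegs and pointer.

```bash
cat > h.py <<'E'
from bench import r
import numpy as np, cv2
def back(c,uv,z):
    i=r.camera_info(c);K=np.array(i['mtx']);T=np.array(i['extrinsics'])
    d=T[:3,:3]@np.linalg.inv(K)@np.array([uv[0],uv[1],1.]);o=T[:3,3]
    return (o+d*(z-o[2])/d[2])[:2]
def proj(c,p):
    i=r.camera_info(c);K=np.array(i['mtx']);T=np.linalg.inv(np.array(i['extrinsics']))
    q=K@(T[:3,:3]@p+T[:3,3]);return q[:2]/q[2]
def red(im,box):
    b,g,rr=[im[...,k].astype(int) for k in range(3)]
    m=(rr>120)&(g<60)&(b<60);M=np.zeros_like(m);x0,y0,x1,y1=box;M[y0:y1,x0:x1]=m[y0:y1,x0:x1]
    ys,xs=np.nonzero(M);return np.array([xs.mean(),ys.mean()]),len(xs)
E
python3 - <<'E'
from h import *
from scipy.optimize import least_squares
im=cv2.imread('pics/scene0.png')
P=np.array([back('scene',p,.08) for p in [(310,222),(343,222),(367,243),(369,272),(341,294),(303,292),(279,268),(284,238)]])
print(P.round(3).tolist())
c=least_squares(lambda x:np.hypot(*(P-x[:2]).T)-.115,[.53,-.2]).x
a=np.degrees(np.arctan2(*(P-c).T[::-1]));print('c',c,a.round(1),np.hypot(*(P-c).T).round(3))
for cam,box in [('scene',(262,268,282,292)),('side',(328,248,350,270))]:
    uv,n=red(cv2.imread(f'pics/{cam}0.png'),box);p=back(cam,uv,.018);print(cam,uv,n,p,np.hypot(*(p-c)),np.degrees(np.arctan2(*(p-c)[::-1])))
for d in [(.537,-.143),(.527,-.138)]: print('jar',np.degrees(np.arctan2(d[1]-c[1],d[0]-c[0])))
cv2.imwrite('pics/c.png',cv2.resize(im[200:330,250:400],(750,650)[:2])[:600])
E
```

```text
[[0.571, -0.081], [0.649, -0.12], [0.669, -0.207], [0.629, -0.283], [0.542, -0.306], [0.467, -0.264], [0.443, -0.179], [0.488, -0.1]]
c [ 0.55710344 -0.19282505] [  83.1   38.7   -7.3  -51.5  -97.6 -141.9  173.2  126.7] [0.113 0.117 0.113 0.116 0.114 0.114 0.115 0.115]
scene [272.08 277.84] 25 [ 0.42729848 -0.15779097] 0.1344496776890024 164.89587961380911
side [338.47058824 257.41176471] 17 [ 0.42258825 -0.16519425] 0.13732369563800625 168.39231682947644
jar 111.97311839792357
jar 118.77038910141148
```

View pics/c.png

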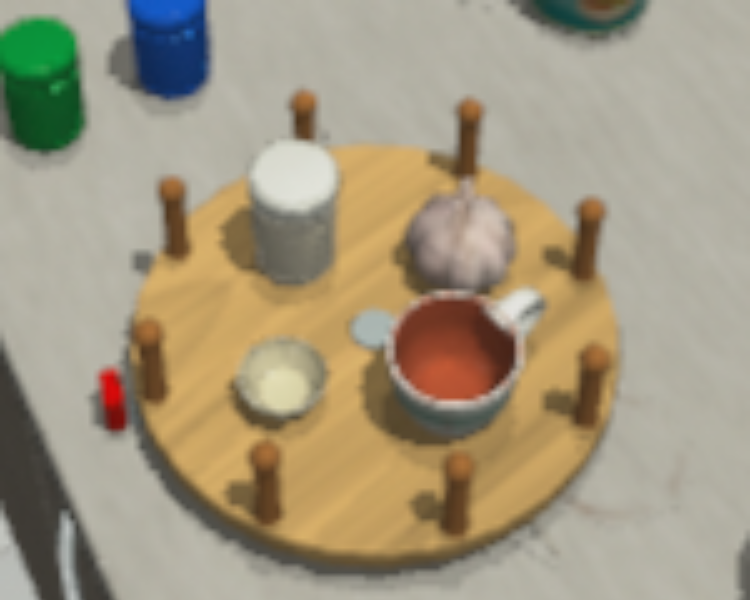

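The view fits pegs at about 83°, 128° and so on round an axis at (0.557,-0.193). The jar is at about 105° and the pointer at about 166°, so the turntable needs about +61° (counter-clockwise). I'll push the 128° peg from the 113° side with shut fingers.

Request:
step_arm(series="0.1 -0.08 0 0 0 0; 0.2 -0.16 0 0 0 0; 0.3 -0.24 0 0 0 0; 0.4 -0.32 0 0 0 0; 0.5 -0.4 0 0 0 0; 0.6 -0.5 0 0 0 0; 0.7 -0.58 0 0 0 0; 0.77 -0.65 0 0 0 0", claw=0)

```text
time_s: 1.67
eef_pos: [0.296, -0.4247, 0.2227]
tcp_rot: [0.0, 0.988, 0.152, 0.0]
contact_force: [0.3, -0.2, -0.1]
finger_gap: 0.482
grasp_force: 0.0
```

Request:
step_arm(series="0.1 -0.08 0 0 0 0; 0.2 -0.16 0 0 0 0; 0.3 -0.24 0 0 0 0; 0.4 -0.32 0 0 0 0; 0.5 -0.4 0 0 0 0; 0.6 -0.5 0 0 0 0; 0.7 -0.58 0 0 0 0; 0.77 -0.65 0 0 0 0")

```text
time_s: 2.33
eef_pos: [0.404, -0.2546, 0.2228]
tcp_rot: [0.0, 0.988, 0.152, 0.0]
contact_force: [0.7, -0.9, 0.2]
finger_gap: 0.008
grasp_force: 0.0
```

Request:
step_arm(series="0.1 -0.08 0 0 0 0; 0.2 -0.16 0 0 0 0; 0.3 -0.24 0 0 0 0; 0.4 -0.32 0 0 0 0; 0.5 -0.4 0 0 0 0; 0.6 -0.5 0 0 0 0; 0.7 -0.58 0 0 0 0; 0.77 -0.65 0 0 0 0")

```text
time_s: 3.0
eef_pos: [0.5121, -0.0843, 0.2228]
tcp_rot: [-0.0, 0.988, 0.152, 0.0]
contact_force: [-0.3, -0.0, -0.7]
finger_gap: 0.006
grasp_force: 0.0
```

Request:
step_arm(series="0 0 0 0 0 -0.14; 0 0 0 0 0 -0.28; 0 0 0 0 0 -0.42; 0 0 0 0 0 -0.56; 0 0 0 0 0 -0.7; 0 0 0 0 0 -0.84; 0 0 0 0 0 -1; 0 0 0 0 0 -1")

```text
time_s: 3.67
eef_pos: [0.5112, -0.086, 0.2226]
tcp_rot: [0.0, 0.854, 0.52, 0.0]
contact_force: [-0.5, -0.5, 0.1]
finger_gap: 0.004
grasp_force: 0.0
```

```bash
python3 - <<'E'
from h import *
from scipy.spatial.transform import Rotation as R
s=r.get_state();q=s['tcp_rot'];print(s['eef_pos'],s['time_s'],s['finger_gap'])
Rm=R.from_quat([q[1],q[2],q[3],q[0]]).as_matrix();print(Rm.round(3))
im=r.capture('wrist');i=r.camera_info('wrist')
T=np.eye(4);T[:3,:3]=Rm;T[:3,3]=s['eef_pos'];T=T@np.array(i['mount']);K=np.array(i['mtx'])
c=np.array([.557,-.193])
def pj(p):
    u=K@(T[:3,:3].T@(np.array(p)-T[:3,3]));return (u[:2]/u[2]).astype(int)
for a in np.radians(37.9+45*np.arange(8)):
    cv2.circle(im,[int(v) for v in pj([c[0]+.115*np.cos(a),c[1]+.115*np.sin(a),.08])],6,(255,0,255),1)
cv2.circle(im,[int(v) for v in pj([s['eef_pos'][0],s['eef_pos'][1],.058])],6,(0,255,0),2)
cv2.circle(im,[int(v) for v in pj([.557-.1355*.973,-.193+.1355*.231,.03])],6,(255,255,0),1)
cv2.imwrite('pics/w1.png',im)
im=r.capture('scene');cv2.imwrite('pics/s1.png',im)
E
```

```text
[ 0.51115576 -0.08601861  0.22264292] 3.6667 0.004376128907386298
[[ 0.459  0.888  0.   ]
 [ 0.888 -0.459 -0.   ]
 [ 0.     0.    -1.   ]]
```

View pics/w1.png

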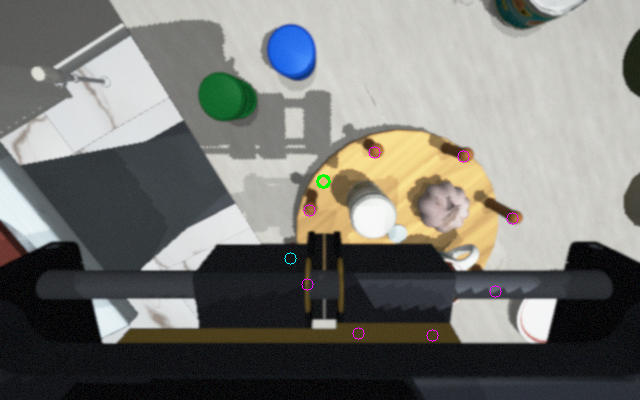

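The predicted peg circles land on the peg balls at (375,150), (465,155), (513,218) and (309,209). The descent spot (323,181) is free, so I'll go down and work out the arc.

Request:
step_arm(series="0 0 0.1 0 0 0; 0 0 0.2 0 0 0; 0 0 0.3 0 0 0; 0 0 0.42 0 0 0; 0 0 0.54 0 0 0; 0 0 0.66 0 0 0; 0 0 0.76 0 0 0; 0 0 0.82 0 0 0")

```text
time_s: 4.43
eef_pos: [0.5096, -0.0856, 0.056]
tcp_rot: [-0.001, 0.856, 0.517, -0.001]
contact_force: [-0.7, 0.7, -0.2]
finger_gap: 0.006
grasp_force: 0.0
```

```bash
python3 - <<'E'
from h import *
s=r.get_state();print(s['eef_pos'],s['contact_force'])
c=np.array([.557,-.193]);X=np.array([.459,.888]);Y=np.array([.888,-.459])
p=lambda a:c+.119*np.array([np.cos(np.radians(a)),np.sin(np.radians(a))])
prev=s['eef_pos'][:2]
for a0 in range(113,180,8):
    print(a0,' ; '.join(f'{(p(a)-prev)@X/.2:.3f} {(p(a)-prev)@Y/.2:.3f}' for a in [a0+2,a0+4,a0+6,a0+8]));prev=p(a0+8)
E
```

```text
[ 0.50958506 -0.08555771  0.05603233] [-0.71192207  0.68589651 -0.15680392]
113 -0.005 -0.014 ; -0.021 -0.026 ; -0.039 -0.038 ; -0.056 -0.049
121 -0.018 -0.011 ; -0.036 -0.021 ; -0.055 -0.030 ; -0.073 -0.039
129 -0.019 -0.008 ; -0.039 -0.015 ; -0.058 -0.022 ; -0.078 -0.028
137 -0.020 -0.005 ; -0.040 -0.010 ; -0.061 -0.014 ; -0.081 -0.017
145 -0.021 -0.002 ; -0.041 -0.004 ; -0.062 -0.005 ; -0.083 -0.005
153 -0.021 0.000 ; -0.041 0.002 ; -0.062 0.004 ; -0.083 0.006
161 -0.020 0.003 ; -0.041 0.007 ; -0.061 0.012 ; -0.081 0.018
169 -0.020 0.006 ; -0.039 0.013 ; -0.059 0.021 ; -0.078 0.029
177 -0.019 0.009 ; -0.037 0.018 ; -0.055 0.029 ; -0.073 0.039
```

Request:
step_arm(series="-0.003 -0.007 0 0 0 0; -0.005 -0.014 0 0 0 0; -0.013 -0.02 0 0 0 0; -0.021 -0.026 0 0 0 0; -0.03 -0.032 0 0 0 0; -0.039 -0.038 0 0 0 0; -0.048 -0.044 0 0 0 0; -0.056 -0.049 0 0 0 0")

```text
time_s: 5.1
eef_pos: [0.4973, -0.0916, 0.059]
tcp_rot: [0.0, 0.855, 0.518, 0.0]
contact_force: [0.4, -0.2, -0.1]
finger_gap: 0.003
grasp_force: 0.2
```

Request:
step_arm(series="-0.009 -0.006 0 0 0 0; -0.018 -0.011 0 0 0 0; -0.027 -0.016 0 0 0 0; -0.036 -0.021 0 0 0 0; -0.046 -0.026 0 0 0 0; -0.055 -0.03 0 0 0 0; -0.064 -0.035 0 0 0 0; -0.073 -0.039 0 0 0 0")

```text
time_s: 5.77
eef_pos: [0.4833, -0.1008, 0.0585]
tcp_rot: [-0.0, 0.855, 0.518, -0.0]
contact_force: [1.0, 0.8, 0.1]
finger_gap: 0.007
grasp_force: 0.3
```

Request:
step_arm(series="-0.01 -0.004 0 0 0 0; -0.019 -0.008 0 0 0 0; -0.029 -0.012 0 0 0 0; -0.039 -0.015 0 0 0 0; -0.049 -0.019 0 0 0 0; -0.058 -0.022 0 0 0 0; -0.068 -0.025 0 0 0 0; -0.078 -0.028 0 0 0 0")

```text
time_s: 6.43
eef_pos: [0.4712, -0.1121, 0.0585]
tcp_rot: [-0.0, 0.855, 0.518, -0.0]
contact_force: [1.4, 0.3, -0.6]
finger_gap: 0.002
grasp_force: 0.3
```

```bash
python3 - <<'E'
from h import *
s=r.get_state();p=s['eef_pos'];print(p,s['contact_force'],np.degrees(np.arctan2(p[1]+.193,p[0]-.557)))
im=r.capture('scene')
print([(np.round(d['xyz'],3),d['confidence']) for d in r.find_in('scene','jar_mid')])
cv2.imwrite('pics/s2.png',cv2.resize(im[200:320,240:400],(800,600)))
E
```

```text
[ 0.47123821 -0.11209267  0.05852367] [ 1.44693003  0.31927189 -0.64905901] 136.6683430926388
[(array([ 0.517, -0.154,  0.085]), 0.82)]
```

View pics/s2.png

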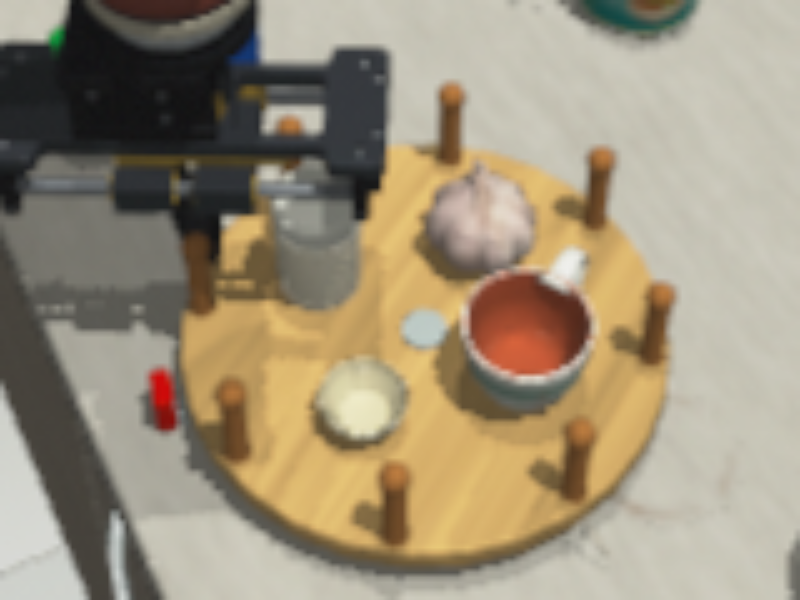

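The peg at crop (200,270) is moving with the finger, everything on the disc rides along, and the gripper body is above the jar. I'll continue the arc.

Request:
step_arm(series="-0.01 -0.003 0 0 0 0; -0.02 -0.005 0 0 0 0; -0.03 -0.008 0 0 0 0; -0.04 -0.01 0 0 0 0; -0.051 -0.012 0 0 0 0; -0.061 -0.014 0 0 0 0; -0.071 -0.016 0 0 0 0; -0.081 -0.017 0 0 0 0")

```text
time_s: 7.2
eef_pos: [0.461, -0.125, 0.0586]
tcp_rot: [0.0, 0.855, 0.518, 0.0]
contact_force: [1.0, -0.3, -0.4]
finger_gap: 0.007
grasp_force: 0.6
```

Request:
step_arm(series="-0.01 -0.001 0 0 0 0; -0.021 -0.002 0 0 0 0; -0.031 -0.003 0 0 0 0; -0.041 -0.004 0 0 0 0; -0.052 -0.005 0 0 0 0; -0.062 -0.005 0 0 0 0; -0.073 -0.005 0 0 0 0; -0.083 -0.005 0 0 0 0")

```text
time_s: 7.87
eef_pos: [0.4521, -0.1391, 0.0585]
tcp_rot: [-0.0, 0.855, 0.518, -0.0]
contact_force: [0.5, 1.5, -0.3]
finger_gap: 0.002
grasp_force: 0.4
```

Request:
step_arm(series="-0.01 0 0 0 0 0; -0.021 0 0 0 0 0; -0.031 0.001 0 0 0 0; -0.041 0.002 0 0 0 0; -0.052 0.003 0 0 0 0; -0.062 0.004 0 0 0 0; -0.073 0.005 0 0 0 0; -0.083 0.006 0 0 0 0")

```text
time_s: 8.53
eef_pos: [0.4456, -0.1545, 0.0585]
tcp_rot: [0.0, 0.855, 0.518, -0.0]
contact_force: [-0.1, -0.0, 0.3]
finger_gap: 0.004
grasp_force: 0.4
```

Request:
step_arm(series="-0.01 0.001 0 0 0 0; -0.02 0.003 0 0 0 0; -0.03 0.005 0 0 0 0; -0.041 0.007 0 0 0 0; -0.051 0.01 0 0 0 0; -0.061 0.012 0 0 0 0; -0.071 0.015 0 0 0 0; -0.081 0.018 0 0 0 0")

```text
time_s: 9.2
eef_pos: [0.4412, -0.1704, 0.0585]
tcp_rot: [-0.0, 0.855, 0.518, -0.0]
contact_force: [1.1, 0.9, -0.1]
finger_gap: 0.005
grasp_force: 0.4
```

```bash
python3 - <<'E'
from h import *
s=r.get_state();p=s['eef_pos'];print(p,s['contact_force'],np.degrees(np.arctan2(p[1]+.193,p[0]-.557)))
im=r.capture('scene')
print([(np.round(d['xyz'],3),d['confidence']) for d in r.find_in('scene','jar_mid')])
cv2.imwrite('pics/s3.png',cv2.resize(im[200:320,240:400],(800,600)))
E
```

```text
[ 0.44124828 -0.1704491   0.05849828] [ 1.08356192  0.94008286 -0.13191078] 168.97565473260136
[(array([0.557, 0.027, 0.065]), 0.64), (array([ 0.492, -0.181,  0.074]), 0.59)]
```

View pics/s3.png

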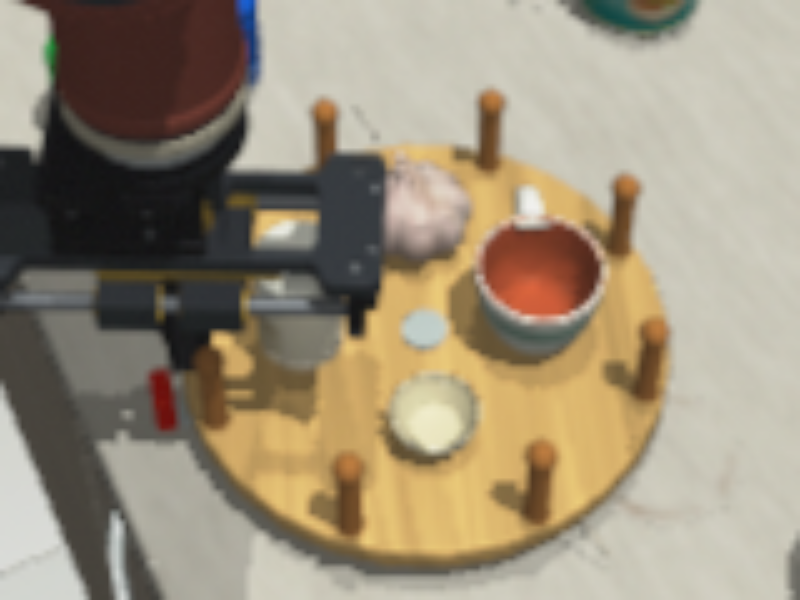

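The finger is at 169° with its peg just past the pointer, and the jar is at crop (300,300). Next I'll compute the disc angle from the six visible balls.

```bash
cat >> h.py <<'E'
def disc(pts):
    P=np.array([back('scene',(240+u/5-.4,200+v/5-.4),.08) for u,v in pts])-[.557,-.193]
    a=np.degrees(np.arctan2(P[:,1],P[:,0]))%45;return a.round(1),np.hypot(*P.T).round(3)
E
python3 - <<'E'
from h import *
print(disc([(325,108),(490,98),(626,187),(654,328),(541,455),(348,467)]))
print(disc([(303-50+100,103)]))
c=np.array([.557,-.193])
for z in (.015,.02):
  for uv in [(272.08,277.84)]:
    d=back('scene',uv,z)-c;print(np.degrees(np.arctan2(d[1],d[0])),np.hypot(*d))
E
```

```text
(array([44.1,  1.7,  2.3,  3.5,  1.6,  0.2]), array([0.121, 0.121, 0.117, 0.114, 0.112, 0.111]))
(array([36.9]), array([0.119]))
163.96956318597293 0.13446267996725117
165.37464824068175 0.13436694935480475
```

Request:
step_arm(series="-0.01 0.003 0 0 0 0; -0.02 0.006 0 0 0 0; -0.029 0.009 0 0 0 0; -0.039 0.013 0 0 0 0; -0.049 0.017 0 0 0 0; -0.059 0.021 0 0 0 0; -0.069 0.025 0 0 0 0; -0.078 0.029 0 0 0 0")

```text
time_s: 9.97
eef_pos: [0.4392, -0.187, 0.0585]
tcp_rot: [-0.0, 0.855, 0.518, -0.0]
contact_force: [-0.3, 0.4, -0.4]
finger_gap: 0.009
grasp_force: 0.3
```

Request:
step_arm(series="0.01 0 0 0 0 0; 0.02 0 0 0 0 0; 0.02 0 -0.1 0 0 0; 0.02 0 -0.25 0 0 0; 0.02 0 -0.4 0 0 0; 0.02 0 -0.55 0 0 0; 0.02 0 -0.7 0 0 0; 0.02 0 -0.8 0 0 0")

```text
time_s: 10.63
eef_pos: [0.442, -0.1835, 0.2218]
tcp_rot: [0.002, 0.855, 0.518, 0.001]
contact_force: [0.1, 0.1, 0.2]
finger_gap: 0.003
grasp_force: 0.0
```

Request:
step_arm(series="0 -0.12 0 0 0 0; 0 -0.24 0 0 0 0; 0 -0.36 0 0 0 0; 0 -0.48 0 0 0 0; 0.1 -0.6 0 0 0 0; 0.2 -0.6 0 0 0 0; 0.3 -0.6 0 0 0 0; 0.4 -0.6 0 0 0 0")

```text
time_s: 11.3
eef_pos: [0.372, -0.0558, 0.2189]
tcp_rot: [0.001, 0.855, 0.518, 0.0]
contact_force: [-0.4, 0.6, -1.0]
finger_gap: 0.004
grasp_force: 0.0
```

```bash
python3 - <<'E'
from h import *
s=r.get_state();p=s['eef_pos'];print(p,s['contact_force'])
im=r.capture('scene')
m=[(np.round(d['xyz'],3),d['confidence']) for d in r.find_in('scene','jar_mid')];print(m)
r.capture('side');print([(np.round(d['xyz'],3),d['confidence']) for d in r.find_in('side','jar_mid')])
cv2.imwrite('pics/s4.png',cv2.resize(im[200:320,240:400],(800,600)))
E
```

```text
[ 0.37196156 -0.05584364  0.21890514] [-0.38656814  0.64560838 -0.95571973]
[(array([ 0.489, -0.19 ,  0.095]), 0.8), (array([0.457, 0.024, 0.055]), 0.67), (array([0.536, 0.029, 0.056]), 0.55)]
[(array([ 0.484, -0.181,  0.088]), 0.7), (array([0.45 , 0.026, 0.054]), 0.61), (array([0.531, 0.033, 0.043]), 0.46)]
```

View pics/s4.png

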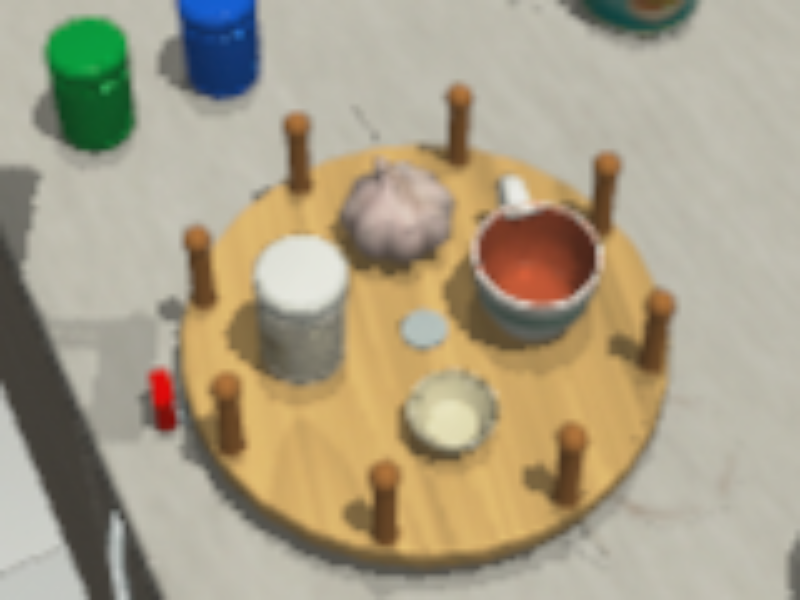

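The jar's cap (302,275) stands nearly in line with the pointer (162,400), lying between pegs (198,238) and (227,385). I'll compute the exact angles.

```bash
python3 - <<'E'
from h import *
pts=[(297,124),(458,96),(606,163),(659,302),(571,436),(385,474),(227,385),(198,238)]
f=lambda u,v,z:back('scene',(240+u/5-.4,200+v/5-.4),z)
P=np.array([f(u,v,.08) for u,v in pts]);c=P.mean(0)
th=lambda d:np.degrees(np.arctan2(d[1],d[0]))
a=np.array([th(p-c) for p in P]);print('c',c,(a%45).round(1),np.hypot(*(P-c).T).round(3))
t=(a+360)%360;jar=(th(P[6]-c)%360+th(P[7]-c)%360)/2
off=np.degrees(np.angle(np.mean(np.exp(8j*np.radians(a)))))/8;print('peg off',off%45,'jar from pair',jar)
ax=f(424,329,.03);print('hub',ax)
J=f(302,275,.102);print('jar',J,th(J-c)%360,np.hypot(*(J-c)))
for q,z in (((161,377),.028),((168,423),.004),((162,400),.017)):
    p=f(*q,z);print('ptr',p,th(p-c)%360,np.hypot(*(p-c)))
i=r.camera_info('wrist');s=r.get_state()
from scipy.spatial.transform import Rotation as R
E
```

```text
c [ 0.55923694 -0.18915245] [9.1 9.5 9.4 9.1 9.  9.3 9.3 9.2] [0.115 0.115 0.115 0.115 0.115 0.115 0.115 0.115]
peg off 9.242544689996455 jar from pair 166.74343810253845
hub [ 0.55882146 -0.18972432]
jar [ 0.49779335 -0.18057292] 172.05103747479671 0.06203969498776972
ptr [ 0.42815009 -0.15612974] 165.86055089284673 0.1351823281005141
ptr [ 0.42515552 -0.16760714] 170.8712778968163 0.1358014309055043
ptr [ 0.42538216 -0.16188724] 168.4867877467604 0.13660342254753113
```

The pegs put the jar's place at 166.7°. The cap reads 172° at r = 62 mm, and the pointer reads 168.5°. That is about 4 mm from the front spot and about 6 mm from its place, both within limits, and the arm is clear.

```bash
python3 -c "
from bench import r
print(r.sign_off())"
```

```text
the job is handed in; nothing more can be done
None
```

I turned the turntable about 61° by pushing one rim peg, so the jar now stands about 4 mm from the front spot and about 6 mm from its place on the disc, measured in the scene camera; the arm is clear, the job is handed in, and no verdict came back.

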